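# Take the supplies stack apart into its trays

### The arm

A 7-joint arm with a two-finger parallel gripper is mounted at the origin on a cart in front of the work surface, level with it; the furniture and walls round the work are solid. World frame = base frame: x ahead of the robot, y to its left, z up, the work surface at z = 0. Lengths are in mm, angles in rad, forces in N, time in s.
With the tool pointing down it reaches from about 400 to 850 mm from the base axis. Payload 6.9 kg.
Tool frame: the origin (TCP) lies at the very end of the fingers, on their centre line; the grasp point (between the pads) lies 19 mm behind it; z points along the fingers, y is the line along which they close (so a half turn about z gives the same grasp; the last joint's range is limited). The gripper opens to 85 mm and grips with 20 to 120 N. Pads are 22 mm wide; open, the fingers measure 114 mm over their backs; the gripper's body (76 mm by 85 mm) begins 54 mm behind the grasp point. The pads swing forward as they close: fully open they stand 13 mm farther back than shut.
Start: joints at [1.353, 0.507, -0.238, 1.5, 0.126, 1.149, -0.155], TCP at [198.827, -592.519, 231.275] pointing down, gripper open.
Joint ranges: [-3.08, 3.08], [-0.24, 2.05], [-1.43, 1.35], [0, 2.5], [-1.52, 4.66], [0.17, 1.96], [-2.89, 2.89]. Speed limits (rad/s): [2.39, 2.39, 3.14, 3.14, 3.14, 3.14, 3.14].

### API

Orientations are given as a rotation vector (axis times angle).
In Python, from station import telemetry, optics, order gives the robot as it stands. The module is installed in compiled form; this text tells all that it offers.
- The arm moves only by the tool arm_command, never from a script. Its argument "moves" is a list of rows, each a list of 4 numbers: the shift along the tool's x, y, z in m, then the turn about the tool's z in rad. A call has 1 to 8 rows; each row shifts and turns the commanded pose from where the row before left it, along the tool's axes as they then stand; what a row does not reach is not made up. A row lasts 1/10 s, in which the tool goes at most 50 mm and 8.59 degrees, less where a joint would pass 70% of its speed; a pose out of reach is approached as far as the arm can. A call with a gripper value outside its range is refused whole. "fingers" is the opening, from 0 (shut) to 1 (fully open), set as the call begins (left out, the last holds). The fingers move at their own pace and stop on an object; "squeeze" is the grip in N (left out, the last holds). Time passes only in rows, so rows that do not move let the fingers close. It gives the time, the measured TCP pose, the force, the opening and the grip force at its end, in the units of the state.
- telemetry.sense(): the state, without advancing time (a new reading comes with each control period).
- optics.camera(name): name is "side" or "top" or "wrist"; returns the picture (480x640x3 uint8, red, green, blue); there is no depth.
- optics.camera_info(name): a dict with "mtx" (3x3 intrinsics, pixels), "rvec" (rotation vector, rad) and "tvec" (3), from world to camera coordinates, as OpenCV has them. Camera axes: x right, y down, z forward; pixel columns grow to the right and rows downward; lengths in mm; the calibration is good to about 2 mm. A picture is of the moment at which its call begins: read the wrist's pose just before it. camera_info takes no time and is no camera call; for the wrist camera it gives the pose at the moment of the call.
- order.hand_in(): hands the job in; it is judged then, once.
The state is a dict: "time_s": time; "joint_pos": joint angles; "joint_vel": joint speeds; "joint_efforts": joint torques, N m; "position": TCP position; "eef_rot": TCP orientation; "force": force on the tool from outside, world axes, zero at the start; "ft_torque": the same for the moment, N m; "grip_width": finger opening in mm; "finger_force": force on a finger pad.
Only numpy, scipy, OpenCV 4.12 (cv2) and the standard library are available. Lean on these libraries where they do the work, as an engineer would, in place of code of your own. Each camera call takes 0.05 s, during which the arm holds its last target. There are 200 camera calls.

### The job

The bench supplies have been left in one stack. Take it apart from the top, one thing at a time, and set each thing down flat and upright in its own tray before you take the next: the vial in the smallest round tray, the sample pot in the middle-sized round tray, the tape roll in the largest round tray, and last the carton in the rectangular tray, its long side along the tray's. Tip none of them over, and leave the brown bottle and the timer where they stand.

Things in the scene. Friction and masses are not known exactly. Their poses are not given: they have to be found in the camera images.
- vial: small white plastic vial with a screw cap, 24 mm diameter, 50 mm tall (body to 43 mm, cap 18 mm wide above it); at the start it stands on top of the stack, on the pot. Its base is a little rounded, so it rests leaning by about 0.05 rad. Origin: centre of its underside, z up
- pot: white sample pot with a wide screw cap, cap 49 mm diameter from 30 to 43 mm above its underside, cup below it 44 mm at most, 43 mm tall; a solid closed pot; second from the top of the stack, standing on the tape roll. Origin: centre of its underside, z up
- tape_roll: roll of label tape lying flat, 62 mm diameter, 19 mm high; third from the top, lying on the carton. Origin: centre of its underside, z up
- cuvette_box: white and orange carton, 90 mm (its x) by 60 mm (its y) by 45 mm tall; bottom of the stack, on the worktop. Origin: centre of its underside, z up, x along its 90 mm side. The stack is 157 mm high and things sit within about 3 mm of each other's centres
- tray_small: fixed low round stainless steel tray, the smallest of three: inner diameter 40 mm, outer 48 mm; floor 3 mm thick, rim 4 mm wide rising to 7 mm above the worktop (4 mm above the tray floor). Place of the vial. Origin: centre of its underside, z up; its floor is at z = 3 mm
- tray_medium: fixed low round stainless steel tray, the middle-sized of three: inner diameter 60 mm, outer 68 mm; floor 3 mm thick, rim 4 mm wide rising to 7 mm above the worktop (4 mm above the tray floor). Place of the pot. Origin: centre of its underside, z up; its floor is at z = 3 mm
- tray_large: fixed low round stainless steel tray, the largest of three: inner diameter 78 mm, outer 86 mm; floor 3 mm thick, rim 4 mm wide rising to 7 mm above the worktop (4 mm above the tray floor). Place of the tape roll. Origin: centre of its underside, z up; its floor is at z = 3 mm
- tray_rect: fixed low rectangular stainless steel tray: inside 106 mm (its x) by 76 mm (its y), outside 114 by 84 mm; floor 4 mm thick, rim 4 mm wide rising to 8 mm above the worktop (4 mm above the tray floor). Place of the carton. Origin: centre of its underside, z up, x along the long side; its floor is at z = 4 mm
- bottle: bystander: upright brown reagent bottle with white cap, 52 mm diameter, 120 mm tall; leave it standing. Origin: centre of its underside. Fixed machines behind and right: one with a screen, 0.43 m high, front at x = 0.52, y -0.19 to 0.13; one 0.15 m high from x = 0.49 back, right of y = -0.33. High moves along x = 0.44 pass in front of both
- timer: bystander: white bench timer, 64 by 66 by 20 mm, lying on the worktop; leave it. Origin: centre of its underside. Left of it stands a big fixed machine, 0.27 m high and more behind, left of y = 0.47 from x = 0.38 back; keep clear of it
Things that resemble listed ones, but are neither listed nor needed, are in the scene too. What is shaped like the tray_small but pink or red is not meant.

How it is judged:
By the outcome, as a careful person would: the job done as asked, in the order asked, and still so for the second after the job is handed in, with the robot touching nothing.
It also fails if it takes over 138 s, if anything falls off the work surface, if the arm or the gripper's body presses on something with over 40 N, if the wrist force passes 120 N, or if a joint passes its speed limit or range.

## Working session

There is one attempt and no reset: what is moved stays moved. The work goes in short steps, Python scripts to look and compute and a tool call to move; the robot and the scene stay as the last step left them, time stands still between calls to the robot, and variables do not carry over. Pictures are saved under pics/ and viewed, at most 14 in all, crops included, and the job is handed in when it is done.

Besides the shell and the picture viewer there is one more tool, called by a JSON object that holds its "name" and its "arguments", one argument or row to a line. arm_command: Moves the arm, as the interface text tells. Its arguments: {"type":"object","properties":{"moves":{"type":"array","items":{"type":"array","items":{"type":"number"}}},"fingers":{"type":"number"},"squeeze":{"type":"number"}},"required":["moves"]}

```bash
mkdir -p pics
python3 - <<'E'
from station import telemetry, optics
import cv2
print(telemetry.sense())
for n in("side","top"):
    cv2.imwrite(f"pics/{n}0.png",optics.camera(n)[:,:,::-1]); i=optics.camera_info(n); print(n,i)
print(optics.camera_info("wrist"))
E
```

```text
{'time_s': 0.0, 'joint_pos': array([ 1.35247909,  0.50833197, -0.23749227,  1.50116253,  0.12567102,
        1.14886628, -0.15482362]), 'joint_vel': array([-2.03925311e-03, -1.70265247e-03,  5.36618483e-05, -6.03904126e-04,
        8.82571582e-04,  4.75590033e-04, -8.43045732e-05]), 'joint_efforts': array([-9.84200778e-04, -6.20597649e+01, -2.18738906e+00, -2.49657387e+01,
        1.26112474e-02,  1.18582713e-02, -4.04255411e-05]), 'position': array([ 198.62485093, -592.06297408,  230.42191678]), 'eef_rot': array([-3.09878163e+00, -5.06081235e-01,  4.85307183e-04]), 'force': array([-1.02264963,  0.05831874, -0.16631723]), 'ft_torque': array([3.57875819e-02, 2.49299412e-02, 6.33841474e-08]), 'finger_force': 0.0, 'grip_width': 85.34886058275629}
side {'mtx': array([[448.97790549,   0.        , 329.28058905],
       [  0.        , 448.97790549, 237.52116559],
       [  0.        ,   0.        ,   1.        ]]), 'rvec': array([ 0.64950368, -2.27220718,  1.53086939]), 'tvec': array([421.72152481, 228.90649434, 901.92018635])}
top {'mtx': array([[504.168505  ,   0.        , 312.86645176],
       [  0.        , 504.168505  , 237.75060789],
       [  0.        ,   0.        ,   1.        ]]), 'rvec': array([ 2.20204975, -2.14620577,  0.11520868]), 'tvec': array([ -94.53903135,  556.92609964, 1540.37625646])}
{'mtx': array([[420.20002023,   0.        , 320.75337638],
       [  0.        , 420.20002023, 242.71327783],
       [  0.        ,   0.        ,   1.        ]]), 'rvec': array([-2.32813617,  1.6735905 ,  0.27494698]), 'tvec': array([-623.26582885,  -41.25281345,  381.68114979])}
```

View pics/top0.png

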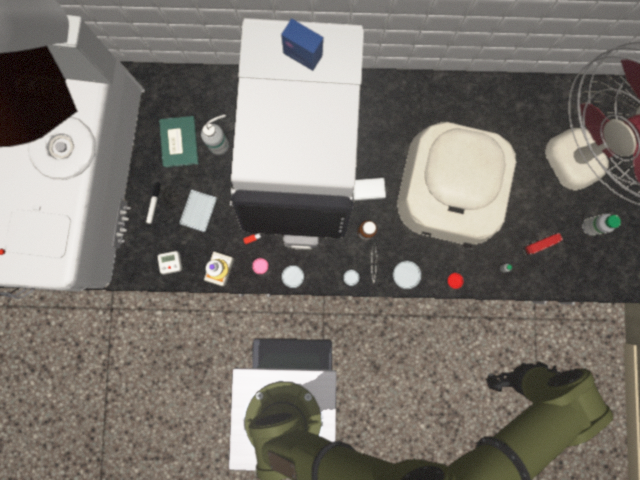

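View pics/side0.png

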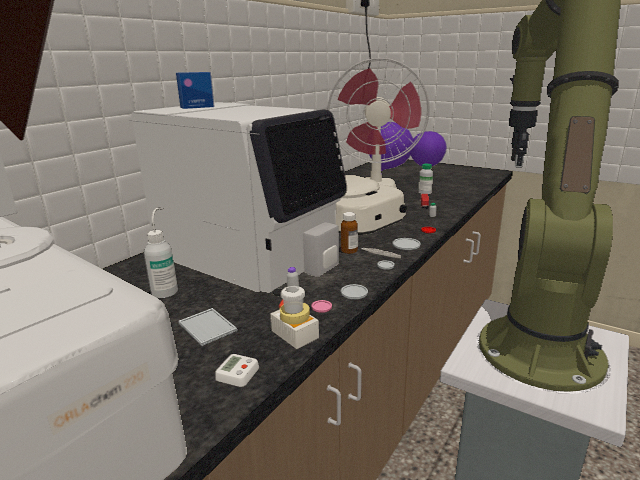

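Top view: the stack is at (216,268). The round trays are at (351,278) small, (292,276) medium and (407,275) large. The pink (260,266) and red (455,281) discs are decoys. The rectangular tray is at (198,210), the timer at (169,262) and the bottle at (367,230). The white box at (370,189) and the small green-capped vial at (507,268) are lookalikes and not wanted.

```bash
cat > h.py <<'E'
import numpy as np, cv2
from station import telemetry, optics
def cam(i):
    if isinstance(i,str): i=optics.camera_info(i)
    return i["mtx"],cv2.Rodrigues(i["rvec"])[0],np.array(i["tvec"]).ravel()
def p2w(i,uv,z):
    K,R,t=cam(i); c=-R.T@t; d=R.T@np.linalg.inv(K)@[uv[0],uv[1],1]
    return c+d*(z-c[2])/d[2]
def w2p(i,P):
    K,R,t=cam(i); q=K@(R@np.array(P,float)+t); return q[:2]/q[2]
E
python3 - <<'E'
from h import *
im=cv2.imread("pics/top0.png")
for n,uv,z in [("small",(351,278),7),("med",(292,276),7),("large",(407,275),7),("rect",(198,210),8),("stacktop",(216,268),157),("box",(219,269),45),("timer",(169,262),20),("bottle",(368,229),120)]:
    print(n,p2w("top",uv,z).round())
# tray/box edges
c=im[190:290,140:420]; 
a=cv2.resize(im[185:290,150:250],None,fx=5,fy=5,interpolation=cv2.INTER_CUBIC)
s=cv2.imread("pics/side0.png")
b=cv2.resize(s[255:360,260:330],None,fx=4,fy=5,interpolation=cv2.INTER_CUBIC)
cv2.imwrite("pics/c1.png",np.hstack([a,b]))
E
```

```text
small [ 438. -203.    7.]
med [439. -18.   7.]
large [ 452. -378.    7.]
rect [640. 285.   8.]
stacktop [453. 193. 157.]
box [454. 204.  45.]
timer [473. 364.  20.]
bottle [ 580. -241.  120.]
```

View pics/c1.png

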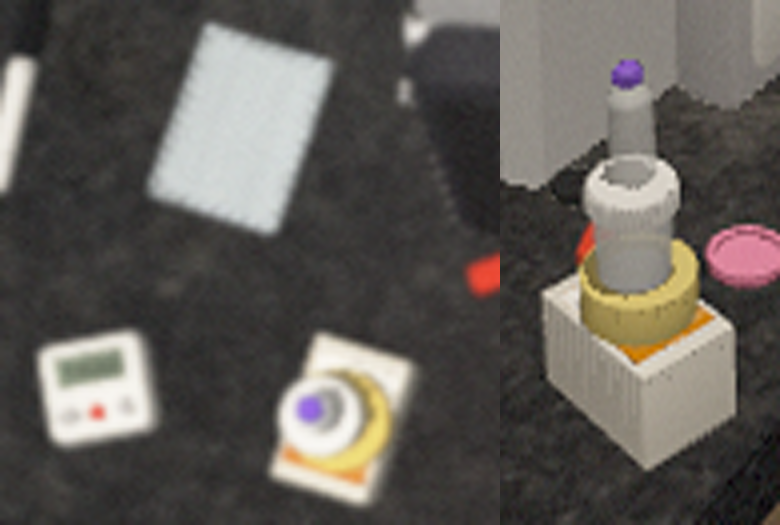

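The crop shows the vial (purple cap, crop (310,408)) on the pot, then the tape roll, then the white and orange carton. That confirms the stack. Next I measure tray centres and yaws.

Run:
```python
from h import *
im=cv2.imread("pics/top0.png"); g=cv2.cvtColor(im,cv2.COLOR_BGR2GRAY)
def blob(g,uv,th,r=28):
    x,y=map(int,uv); m=np.zeros_like(g); m[y-r:y+r,x-r:x+r]=(g[y-r:y+r,x-r:x+r]>th)*255
    n,l,s,c=cv2.connectedComponentsWithStats(m); k=l[y,x]; return (l==k).astype(np.uint8),s[k],c[k]
for n,uv in [("small",(351,278)),("med",(292,276)),("large",(407,275))]:
    m,s,c=blob(g,uv,110); e=[p2w("top",(s[0]+a*s[2],s[1]+b*s[3]),7) for a,b in((0,.5),(1,.5),(.5,0),(.5,1))]
    print(n,s,c,p2w("top",c,7).round(1),"dia",np.linalg.norm(e[0]-e[1]),np.linalg.norm(e[2]-e[3]))
m,s,c=blob(g,(198,210),110); ps=cv2.findNonZero(m); r=cv2.minAreaRect(ps)
q=[p2w("top",p,8)[:2] for p in cv2.boxPoints(r)]; print("rect",np.mean(q,0),[ (np.linalg.norm(q[i]-q[i-1]),np.degrees(np.arctan2(*(q[i]-q[i-1])[::-1]))) for i in range(4)])
q=[p2w("top",(150+a/5,185+b/5),45)[:2] for a,b in [(317,332),(414,360),(370,506),(270,470)]]
print("box",np.mean(q,0),[ (np.linalg.norm(q[i]-q[i-1]),np.degrees(np.arctan2(*(q[i]-q[i-1])[::-1]))) for i in range(4)])
print("vial top",p2w("top",(212,266.6),157),"pot top",p2w("top",(150+319/5,185+415/5),107))
print("side chk: vialcap ray", [w2p("side",p2w("top",(212,266.6),157))], "seen",(260+628/4,255+66/5))
S=telemetry.sense(); R=cv2.Rodrigues(S["eef_rot"])[0]; K,Rc,t=cam("wrist"); print("tool axes\n",R.round(3),"cam in tool",R.T@(-Rc.T@t-S["position"]),"\n",(R.T@Rc.T).round(2))
```

```text
small [344 269  16  17 202] [350.98514851 277.32178218] [ 439.9 -202.7    7. ] dia 50.11160472747381 53.0538305271764
med [281 265  23  23 405] [292.41234568 276.09382716] [439.1 -19.4   7. ] dia 71.90414752481372 71.73268197037353
large [393 261  28  28 632] [406.64082278 274.53481013] [ 453.1 -377.1    7. ] dia 87.90210931921834 87.56245167419874
rect [639.50344623 285.92161996] [(np.float64(87.53577395626266), np.float64(72.05096453842295)), (np.float64(119.09591849549365), np.float64(-16.461593709601917)), (np.float64(88.17019155642932), np.float64(-108.05462452468717)), (np.float64(118.91869024630762), np.float64(163.2349457214482))]
box [456.08294321 205.37077594] [(np.float64(88.47664345045067), np.float64(-16.289426412122452)), (np.float64(62.02504249877226), np.float64(-104.59471694810367)), (np.float64(92.5029307020266), np.float64(165.53933431487687)), (np.float64(64.98531517071109), np.float64(71.81917688183033))]
vial top [456.85126605 204.09234777 157.        ] pot top [454.71114071 208.24351678 107.        ]
side chk: vialcap ray [array([292.20237255, 268.25099689])] seen (417.0, 268.2)
tool axes
 [[ 0.948  0.318 -0.001]
 [ 0.318 -0.948  0.002]
 [-0.    -0.002 -1.   ]] cam in tool [  82.37065543   -0.92303687 -143.46254909] 
 [[ 0.   -0.95 -0.32]
 [ 1.    0.    0.  ]
 [ 0.   -0.32  0.95]]
```

{"name": "arm_command", "arguments": {
  "moves": [
    [0.037,-0.0155,-0.005,0],
    [0.037,-0.0155,-0.005,0],
    [0.037,-0.0155,-0.005,0],
    [0.037,-0.0155,-0.005,0],
    [0.037,-0.0155,-0.005,0],
    [0.037,-0.0155,-0.005,0],
    [0.037,-0.0155,-0.005,0],
    [0.037,-0.0155,-0.005,0]
  ],
  "fingers": 1
}}

```text
time_s: 0.9
position: [440.8, -379.5, 271.2]
eef_rot: [-3.1, -0.506, 0.001]
force: [0.1, -0.3, 0.2]
grip_width: 85.3
finger_force: 0.0
```

{"name": "arm_command", "arguments": {
  "moves": [
    [0,0,0,-0.145],
    [0,0,0,-0.145],
    [0,0,0,-0.145],
    [0,0,0,-0.145],
    [0,0,0,-0.145],
    [0,0,0,-0.145],
    [0,0,0,-0.145],
    [0,0,0,-0.145]
  ]
}}

```text
time_s: 1.7
position: [439.7, -380.7, 270.9]
eef_rot: [-2.309, -2.129, 0.0]
force: [0.4, 0.1, 0.6]
grip_width: 85.5
finger_force: 0.0
```

{"name": "arm_command", "arguments": {
  "moves": [
    [0,0,0,-0.145],
    [0,0,0,-0.145],
    [0,0,0,-0.145],
    [0,0,0,-0.145],
    [0,0,0,-0.145],
    [0,0,0,-0.145],
    [0,0,0,-0.145],
    [0,0,0,-0.145]
  ]
}}

```text
time_s: 2.5
position: [439.7, -380.8, 270.9]
eef_rot: [-0.765, -3.046, -0.001]
force: [-0.6, 0.3, -0.5]
grip_width: 85.2
finger_force: 0.0
```

{"name": "arm_command", "arguments": {
  "moves": [
    [0,0,0,-0.11],
    [0,0,0,-0.11],
    [0,0,0,0]
  ]
}}

```text
time_s: 2.8
position: [439.6, -380.9, 270.7]
eef_rot: [-0.433, -3.111, -0.001]
force: [0.2, -0.6, 0.6]
grip_width: 85.8
finger_force: 0.0
```

{"name": "arm_command", "arguments": {
  "moves": [
    [0.011,0.0435,0,0],
    [0.011,0.0435,0,0],
    [0.011,0.0435,0,0],
    [0.011,0.0435,0,0],
    [0.011,0.0435,0,0],
    [0.011,0.0435,0,0],
    [0.011,0.0435,0,0],
    [0.011,0.0435,0,0]
  ]
}}

```text
time_s: 3.6
position: [450.4, -20.4, 271.4]
eef_rot: [0.442, 3.11, -0.0]
force: [0.2, -0.5, -0.4]
grip_width: 85.5
finger_force: 0.0
```

{"name": "arm_command", "arguments": {
  "moves": [
    [0.011,0.0435,0,0],
    [0.011,0.0435,0,0],
    [0.011,0.0435,0,0],
    [0.011,0.0435,0,0],
    [0.011,0.0435,0,0],
    [0,0,0,0],
    [0,0,0,0]
  ]
}}

```text
time_s: 4.3
position: [456.9, 203.6, 271.1]
eef_rot: [-0.433, -3.111, 0.0]
force: [-1.0, -1.2, 0.2]
grip_width: 85.5
finger_force: 0.0
```

Run:
```python
from h import *
print(telemetry.sense()["position"],telemetry.sense()["joint_pos"].round(2)); i=optics.camera_info("wrist")
cv2.imwrite("pics/w1.png",optics.camera("wrist")[:,:,::-1])
np.save("w1.npy",i,allow_pickle=True)
for P in [(456.8,204.1,157),(455,205,107),(456,205,64),(456,205,45)]: print(P,w2p(i,P))
```

```text
[456.92006389 203.58840741 271.11702657] [ 0.23  0.4  -1.02  1.75  0.37  1.2   0.41]
(456.8, 204.1, 157) [319.72613593 235.65338059]
(455, 205, 107) [320.33780223 213.07514364]
(456, 205, 64) [320.67860499 201.45113871]
(456, 205, 45) [320.67070215 196.65665744]
```

View pics/w1.png

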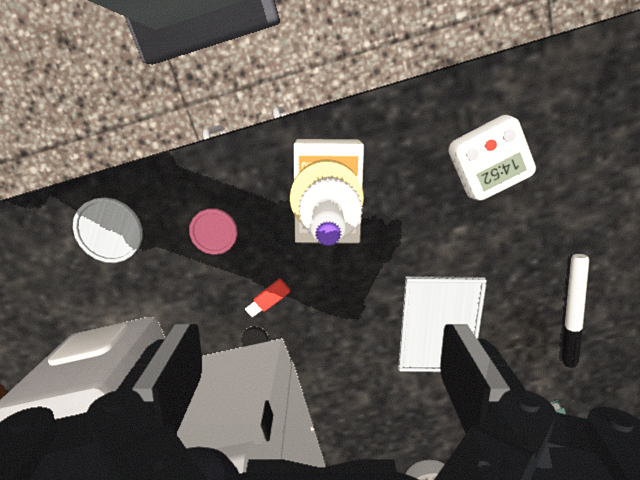

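The wrist view shows the stack at (328,205) with the purple cap at (328,233), and the finger midline at column 321. The medium tray is at (108,230) and the rect tray at (443,323). I'll reconcile these with the top view.

Run:
```python
from h import *
i=np.load("w1.npy",allow_pickle=True).item()
for n,uv,z in [("cap",(328,233),157),("pot",(330,204),107),("tape",(327,194),64),("med",(108,230),7),("rect",(443,324),8)]+[("bx",p,45) for p in((294,140),(363,140))]: print(n,p2w(i,uv,z).round(1))
```

```text
cap [456.5 209.7 157. ]
pot [450.2 213.9 107. ]
tape [451.3 211.9  64. ]
med [438.2 -13.9   7. ]
rect [636.5 292.7   8. ]
bx [402.2 196.5  45. ]
bx [418.4 253.4  45. ]
```

{"name": "arm_command", "arguments": {
  "moves": [
    [0.0035,0.0055,0,0],
    [0,0,0.035,0],
    [0,0,0.035,0],
    [0,0,0.035,0],
    [0,0,0,0],
    [0,0,0,0]
  ],
  "fingers": 0.7
}}

```text
time_s: 4.95
position: [455.9, 207.9, 166.9]
eef_rot: [-0.438, -3.11, 0.0]
force: [0.2, 0.8, 0.4]
grip_width: 59.4
finger_force: 0.0
```

Run:
```python
from h import *
S=telemetry.sense(); print(S["position"],S["grip_width"]); i=optics.camera_info("wrist")
im=optics.camera("wrist")[:,:,::-1].copy()
for z,c in((157,(0,0,255)),(130,(0,255,0)),(107,(255,0,0))):
    p=w2p(i,(*S["position"][:2],z)); print(z,p); cv2.drawMarker(im,tuple(int(v) for v in p),c,0,14)
cv2.imwrite("pics/w2.png",im); np.save("w2.npy",i,allow_pickle=True)
```

```text
[455.92114998 207.90376642 166.88107673] 59.439600003132796
157 [318.16050795 313.59687159]
130 [318.47690568 286.05116564]
107 [318.68809405 267.665027  ]
```

View pics/w2.png

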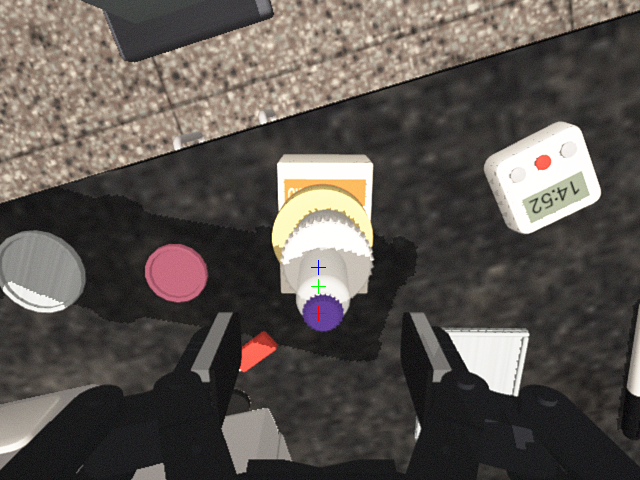

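Cap at (323,313), directly below the TCP marker (318,313), finger midline at column 320. Descend and grip.

{"name": "arm_command", "arguments": {
  "moves": [
    [0.0015,0.002,0.02,0],
    [0,0,0.02,0],
    [0,0,0.01,0],
    [0,0,0,0],
    [0,0,0,0]
  ]
}}

```text
time_s: 5.5
position: [455.4, 211.2, 117.5]
eef_rot: [0.435, 3.11, 0.001]
force: [0.1, 0.7, -0.1]
grip_width: 60.1
finger_force: 0.0
```

{"name": "arm_command", "arguments": {
  "moves": [
    [0,0,0,0],
    [0,0,0,0],
    [0,0,0,0],
    [0,0,0,0],
    [0,0,0,0],
    [0,0,0,0],
    [0,0,0,0],
    [0,0,0,0]
  ],
  "fingers": 0.2,
  "squeeze": 25
}}

```text
time_s: 6.3
position: [455.2, 211.0, 116.9]
eef_rot: [0.435, 3.11, 0.0]
force: [-0.7, -0.2, 5.2]
grip_width: 22.6
finger_force: 24.4
```

Run:
```python
from h import *
S=telemetry.sense(); print(S["position"],S["grip_width"],S["finger_force"],S["force"])
s=optics.camera("side")[:,:,::-1]; w=optics.camera("wrist")[:,:,::-1]
a=cv2.resize(s[215:355,230:350],(480,560),interpolation=cv2.INTER_CUBIC); b=cv2.resize(w[180:460,180:460],(320,320))
c=np.zeros((560,800,3),np.uint8); c[:,:480]=a; c[:320,480:]=b; cv2.imwrite("pics/v3.png",c)
```

```text
[455.19776019 210.97915613 116.93754948] 22.55341132654789 24.40483966958709 [-0.73178887 -0.16380539  5.22009887]
```

View pics/v3.png

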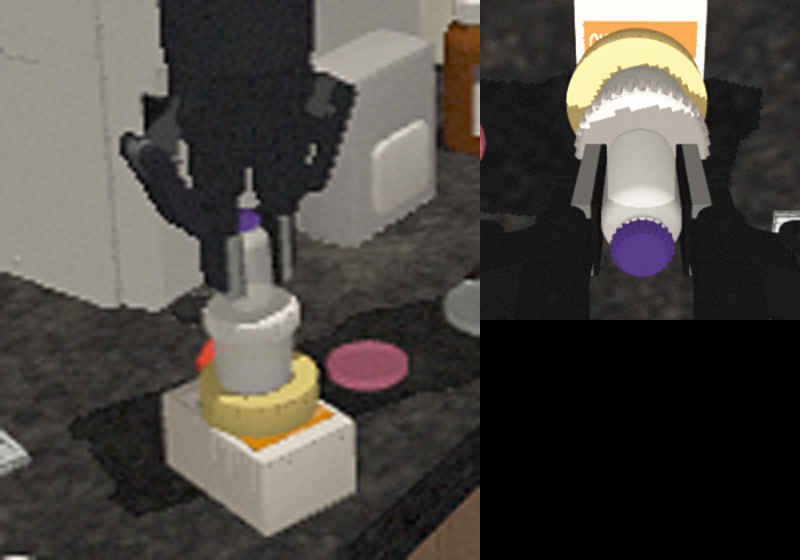

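Side crop: the vial is held between the pads and the rest of the stack is undisturbed. Lift and carry to the small tray.

{"name": "arm_command", "arguments": {
  "moves": [
    [0,0,-0.005,0],
    [0,0,-0.015,0],
    [0,0,-0.03,0],
    [0,0,-0.04,0],
    [0,0,-0.01,0],
    [0,0,0,0]
  ]
}}

```text
time_s: 7.0
position: [455.5, 211.4, 217.8]
eef_rot: [0.435, 3.108, 0.002]
force: [0.1, -0.8, -0.4]
grip_width: 22.6
finger_force: 24.6
```

{"name": "arm_command", "arguments": {
  "moves": [
    [-0.009,-0.039,0,0],
    [-0.009,-0.039,0,0],
    [-0.009,-0.039,0,0],
    [-0.009,-0.039,0,0],
    [-0.009,-0.039,0,0],
    [-0.009,-0.039,0,0],
    [-0.009,-0.039,0,0],
    [-0.009,-0.039,0,0]
  ]
}}

```text
time_s: 7.8
position: [437.2, -110.8, 215.0]
eef_rot: [-0.435, -3.109, -0.0]
force: [1.0, -0.2, 0.6]
grip_width: 22.1
finger_force: 24.6
```

{"name": "arm_command", "arguments": {
  "moves": [
    [-0.012,-0.042,0,0],
    [-0.012,-0.042,0,0],
    [0,0,0.04,0],
    [0,0,0.04,0],
    [0,0,0.02,0],
    [0,0,0,0],
    [0,0,0,0]
  ]
}}

```text
time_s: 8.5
position: [438.2, -195.8, 115.9]
eef_rot: [-0.433, -3.11, -0.002]
force: [-0.8, -0.8, -0.8]
grip_width: 22.5
finger_force: 24.6
```

Run:
```python
from h import *
S=telemetry.sense(); print(S["position"],S["grip_width"],S["finger_force"]); i=optics.camera_info("wrist")
im=optics.camera("wrist")[:,:,::-1].copy()
for P,c in(((*S["position"][:2],7),(0,0,255)),):
    p=w2p(i,P); print(p); cv2.drawMarker(im,tuple(int(v) for v in p),c,0,14)
cv2.imwrite("pics/w4.png",im); np.save("w4.npy",i,allow_pickle=True)
```

```text
[ 438.18784064 -195.78871951  115.86899829] 22.49429424443684 24.63107002316974
[318.8160536  238.70217812]
```

View pics/w4.png

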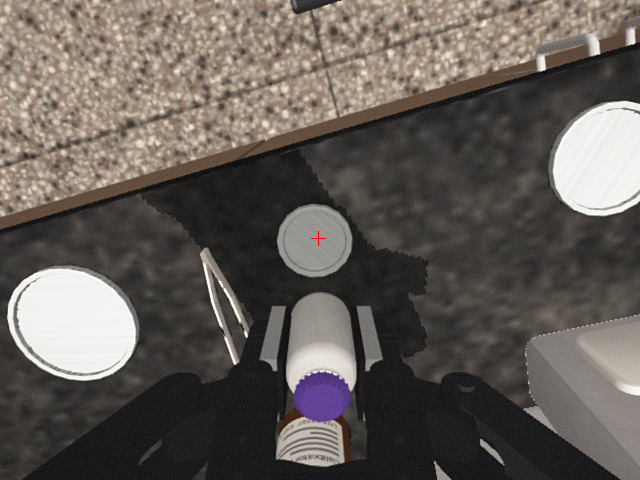

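Small tray at (315,240), just left of the TCP projection at (319,239). The vial is held upright. Shift 3 mm and lower.

{"name": "arm_command", "arguments": {
  "moves": [
    [0,-0.003,0.03,0],
    [0,0,0.03,0],
    [0,0,0.02,0],
    [0,0,0.01,0],
    [0,0,0.007,0],
    [0,0,0,0],
    [0,0,0,0]
  ]
}}

```text
time_s: 9.25
position: [438.4, -199.3, 20.1]
eef_rot: [0.435, 3.11, -0.001]
force: [0.4, -0.5, 0.4]
grip_width: 22.9
finger_force: 24.6
```

{"name": "arm_command", "arguments": {
  "moves": [
    [0,0,0.002,0],
    [0,0,0.002,0],
    [0,0,0.001,0],
    [0,0,0,0]
  ]
}}

```text
time_s: 9.65
position: [437.7, -199.2, 14.3]
eef_rot: [-0.435, -3.111, -0.0]
force: [-0.3, -0.2, -0.9]
grip_width: 22.7
finger_force: 24.6
```

{"name": "arm_command", "arguments": {
  "moves": [
    [0,0,0.001,0],
    [0,0,0.001,0],
    [0,0,0,0]
  ]
}}

```text
time_s: 9.95
position: [437.8, -199.2, 12.7]
eef_rot: [0.435, 3.111, -0.001]
force: [-1.4, -0.5, 7.1]
grip_width: 22.6
finger_force: 25.2
```

{"name": "arm_command", "arguments": {
  "moves": [
    [0,0,0,0],
    [0,0,0,0],
    [0,0,0,0],
    [0,0,0,0],
    [0,0,0,0]
  ],
  "fingers": 0.6
}}

```text
time_s: 10.45
position: [437.7, -199.2, 12.2]
eef_rot: [-0.435, -3.111, -0.0]
force: [-0.1, -0.6, -0.7]
grip_width: 51.5
finger_force: 0.0
```

{"name": "arm_command", "arguments": {
  "moves": [
    [0,0,-0.01,0],
    [0,0,-0.03,0],
    [0,0,-0.04,0],
    [0,0,-0.045,0],
    [0,0,-0.045,0],
    [0,0,-0.03,0],
    [0,0,0,0]
  ]
}}

```text
time_s: 11.15
position: [439.8, -199.0, 216.7]
eef_rot: [0.434, 3.105, -0.003]
force: [-0.3, 0.7, 0.3]
grip_width: 51.5
finger_force: 0.0
```

{"name": "arm_command", "arguments": {
  "moves": [
    [0.0105,0.0375,0,0],
    [0.0105,0.0375,0,0],
    [0.0105,0.0375,0,0],
    [0.0105,0.0375,0,0],
    [0.0105,0.0375,0,0],
    [0.0105,0.0375,0,0],
    [0.0105,0.0375,0,0],
    [0.0105,0.0375,0,0]
  ],
  "fingers": 0.85
}}

```text
time_s: 11.95
position: [438.4, 113.7, 212.0]
eef_rot: [-0.434, -3.111, 0.001]
force: [1.5, 0.1, -0.2]
grip_width: 72.9
finger_force: 0.0
```

{"name": "arm_command", "arguments": {
  "moves": [
    [0.0105,0.0375,0,0],
    [0.0105,0.0375,0,0],
    [0.004,0.0145,0,0],
    [0,0,0.03,0],
    [0,0,0.03,0],
    [0,0,0,0],
    [0,0,0,0]
  ]
}}

```text
time_s: 12.65
position: [439.2, 205.3, 152.4]
eef_rot: [-0.434, -3.11, 0.001]
force: [0.8, -0.5, 0.4]
grip_width: 72.4
finger_force: 0.0
```

Run:
```python
from h import *
S=telemetry.sense(); print(S["position"],S["grip_width"]); i=optics.camera_info("wrist")
im=optics.camera("wrist")[:,:,::-1].copy()
for z,c in ((107,(0,0,255)),(64,(0,255,0)),(45,(255,0,0))):
    p=w2p(i,(*S["position"][:2],z)); print(z,p); cv2.drawMarker(im,tuple(int(v) for v in p),c,0,14)
s=optics.camera("side")[:,:,::-1]
a=cv2.resize(s[215:355,250:430],None,fx=2,fy=2,interpolation=cv2.INTER_CUBIC)
c=np.zeros((480,800,3),np.uint8); c[:,:440]=im[:,100:540]; c[:280,440:]=a; cv2.imwrite("pics/w5.png",c); np.save("w5.npy",i,allow_pickle=True)
```

```text
[439.17063778 205.29447964 152.43799253] 72.38550859536612
107 [318.58141478 278.82655533]
64 [318.94582978 249.4899861 ]
45 [319.07100784 239.41275401]
```

View pics/w5.png

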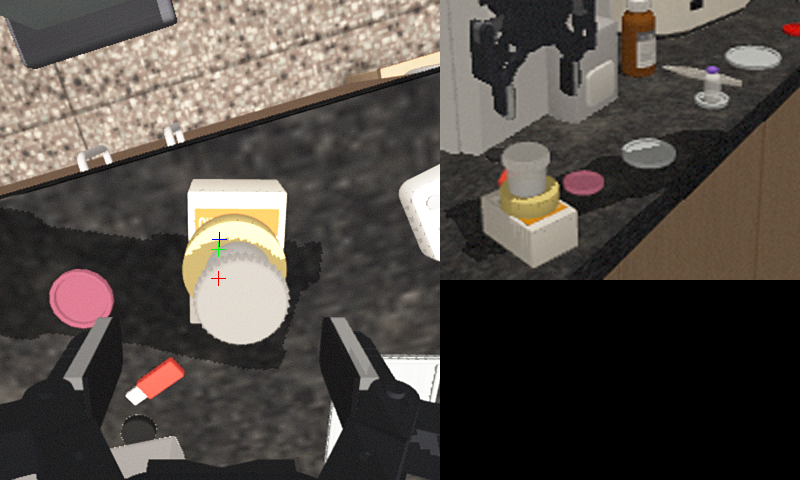

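The vial stands upright in the small tray in the side inset. The pot cap is centred at wrist (342,298), so the offset is tool x −9, y +10.5 mm.

{"name": "arm_command", "arguments": {
  "moves": [
    [-0.009,0.0105,0,0],
    [0,0,0.03,0],
    [0,0,0.03,0],
    [0,0,0.017,0],
    [0,0,0,0],
    [0,0,0,0]
  ]
}}

```text
time_s: 13.35
position: [451.9, 213.3, 76.5]
eef_rot: [0.435, 3.11, 0.001]
force: [0.8, 0.3, 0.7]
grip_width: 72.6
finger_force: 0.0
```

{"name": "arm_command", "arguments": {
  "moves": [
    [0,0,0,0],
    [0,0,0,0],
    [0,0,0,0],
    [0,0,0,0],
    [0,0,0,0],
    [0,0,0,0]
  ],
  "fingers": 0.5,
  "squeeze": 30
}}

```text
time_s: 13.95
position: [452.2, 213.5, 77.0]
eef_rot: [0.435, 3.109, 0.002]
force: [-2.1, -0.8, 8.4]
grip_width: 46.5
finger_force: 29.5
```

Run:
```python
from h import *
S=telemetry.sense(); print(S["position"],S["grip_width"],S["finger_force"],S["force"])
s=optics.camera("side")[:,:,::-1]; w=optics.camera("wrist")[:,:,::-1]
a=cv2.resize(s[235:355,240:340],(450,540),interpolation=cv2.INTER_CUBIC); b=cv2.resize(w[180:460,180:460],(340,340))
c=np.zeros((540,790,3),np.uint8); c[:,:450]=a; c[:340,450:]=b; cv2.imwrite("pics/v6.png",c)
```

```text
[452.15990768 213.49527244  76.97300307] 46.46090109472526 29.48124413844198 [-2.06406178 -0.75762841  8.36207958]
```

View pics/v6.png

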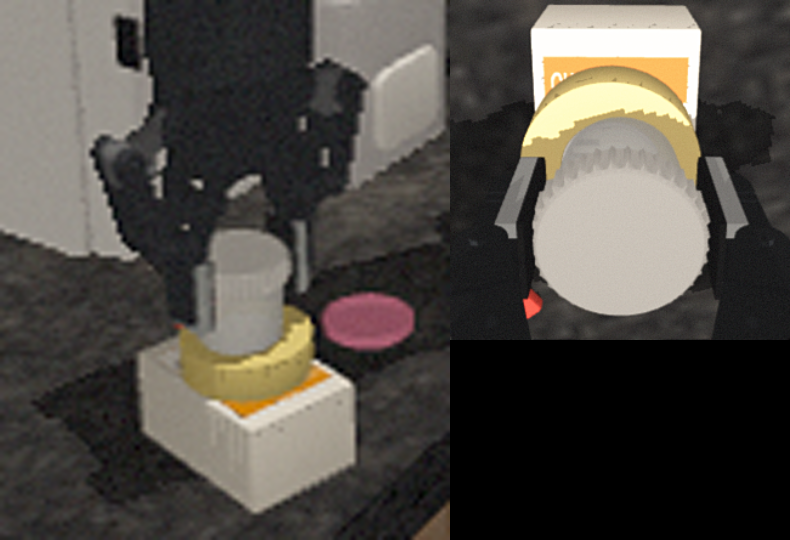

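Pot gripped by the cap, tape and carton undisturbed. Lift and carry to the medium tray.

{"name": "arm_command", "arguments": {
  "moves": [
    [0,0,-0.005,0],
    [0,0,-0.015,0],
    [0,0,-0.03,0],
    [0,0,-0.02,0],
    [0,0,0,0]
  ]
}}

```text
time_s: 14.55
position: [452.4, 214.0, 148.2]
eef_rot: [0.435, 3.107, 0.004]
force: [-0.1, 0.6, 0.2]
grip_width: 46.4
finger_force: 30.9
```

{"name": "arm_command", "arguments": {
  "moves": [
    [-0.008,-0.037,0,0],
    [-0.008,-0.037,0,0],
    [-0.008,-0.037,0,0],
    [-0.008,-0.037,0,0],
    [-0.008,-0.037,0,0],
    [-0.008,-0.037,0,0],
    [0,0,0,0],
    [0,0,0,0]
  ]
}}

```text
time_s: 15.35
position: [436.2, -14.7, 145.0]
eef_rot: [-0.439, -3.11, -0.0]
force: [0.2, 1.2, -0.1]
grip_width: 46.4
finger_force: 31.0
```

Run:
```python
from h import *
S=telemetry.sense(); print(S["position"],S["grip_width"],S["finger_force"]); i=optics.camera_info("wrist")
im=optics.camera("wrist")[:,:,::-1].copy()
for P,c in(((*S["position"][:2],7),(0,0,255)),):
    p=w2p(i,P); print(p); cv2.drawMarker(im,tuple(int(v) for v in p),c,0,14)
cv2.imwrite("pics/w7.png",im); np.save("w7.npy",i,allow_pickle=True)
```

```text
[436.18698918 -14.73872566 144.97470626] 46.40308248748293 30.99635263904929
[319.10241626 225.61023809]
```

View pics/w7.png

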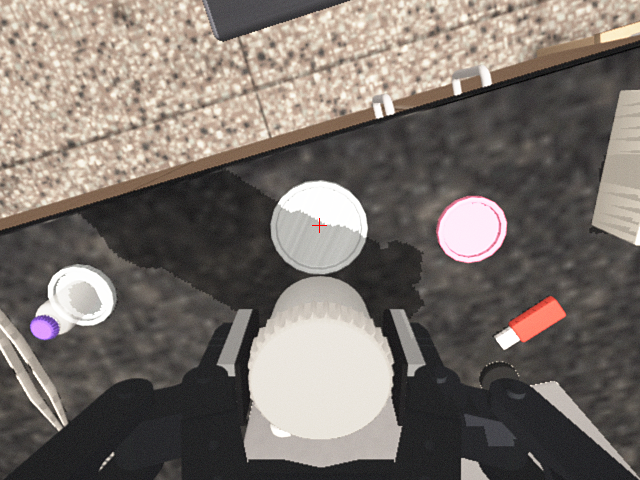

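Tray at (319,227) coincides with the TCP projection (319,226). The vial is still standing. Lower the pot.

{"name": "arm_command", "arguments": {
  "moves": [
    [0,0,0.03,0],
    [0,0,0.035,0],
    [0,0,0.03,0],
    [0,0,0.02,0],
    [0,0,0.008,0],
    [0,0,0.003,0],
    [0,0,0,0]
  ]
}}

```text
time_s: 16.1
position: [436.9, -12.9, 19.7]
eef_rot: [0.433, 3.111, 0.001]
force: [-0.6, -0.2, -1.1]
grip_width: 46.7
finger_force: 31.0
```

{"name": "arm_command", "arguments": {
  "moves": [
    [0,0,0.0015,0],
    [0,0,0.001,0],
    [0,0,0,0]
  ]
}}

```text
time_s: 16.4
position: [436.8, -13.9, 17.2]
eef_rot: [0.436, 3.11, -0.0]
force: [-0.4, -0.1, -0.1]
grip_width: 46.2
finger_force: 31.0
```

{"name": "arm_command", "arguments": {
  "moves": [
    [0,0,0.001,0],
    [0,0,0.001,0],
    [0,0,0,0]
  ]
}}

```text
time_s: 16.7
position: [436.9, -14.0, 15.9]
eef_rot: [0.435, 3.11, -0.002]
force: [-4.2, -2.3, 17.1]
grip_width: 47.0
finger_force: 31.9
```

{"name": "arm_command", "arguments": {
  "moves": [
    [0,0,0,0],
    [0,0,0,0],
    [0,0,0,0],
    [0,0,0,0],
    [0,0,0,0]
  ],
  "fingers": 0.95
}}

```text
time_s: 17.2
position: [436.5, -13.7, 14.7]
eef_rot: [-0.435, -3.111, -0.0]
force: [-0.8, -0.6, 0.6]
grip_width: 81.3
finger_force: 0.0
```

{"name": "arm_command", "arguments": {
  "moves": [
    [0,0,-0.01,0],
    [0,0,-0.03,0],
    [0,0,-0.04,0],
    [0,0,-0.04,0],
    [0,0,-0.01,0],
    [0,0,0,0]
  ]
}}

```text
time_s: 17.8
position: [437.4, -14.0, 145.9]
eef_rot: [0.436, 3.108, -0.001]
force: [0.1, 0.0, -0.4]
grip_width: 81.1
finger_force: 0.0
```

{"name": "arm_command", "arguments": {
  "moves": [
    [0.008,0.037,0,0],
    [0.008,0.037,0,0],
    [0.008,0.037,0,0],
    [0.008,0.037,0,0],
    [0.008,0.037,0,0],
    [0.008,0.037,0,0],
    [0,0,0,0],
    [0,0,0,0]
  ]
}}

```text
time_s: 18.6
position: [450.2, 213.3, 143.1]
eef_rot: [-0.43, -3.11, 0.002]
force: [-0.6, -0.5, -0.3]
grip_width: 81.4
finger_force: 0.0
```

Run:
```python
from h import *
S=telemetry.sense(); print(S["position"],S["grip_width"]); i=optics.camera_info("wrist")
im=optics.camera("wrist")[:,:,::-1].copy()
for z,c in ((64,(0,0,255)),(45,(255,0,0))):
    p=w2p(i,(*S["position"][:2],z)); print(z,p); cv2.drawMarker(im,tuple(int(v) for v in p),c,0,14)
s=optics.camera("side")[:,:,::-1]
a=cv2.resize(s[215:355,250:430],None,fx=2,fy=2,interpolation=cv2.INTER_CUBIC)
c=np.zeros((480,800,3),np.uint8); c[:,:440]=im[:,100:540]; c[:280,440:]=a; cv2.imwrite("pics/w8.png",c); np.save("w8.npy",i,allow_pickle=True)
```

```text
[450.22684218 213.27352776 143.0860244 ] 81.38112635531634
64 [319.0511021  255.06818969]
45 [319.20806003 244.26308664]
```

View pics/w8.png

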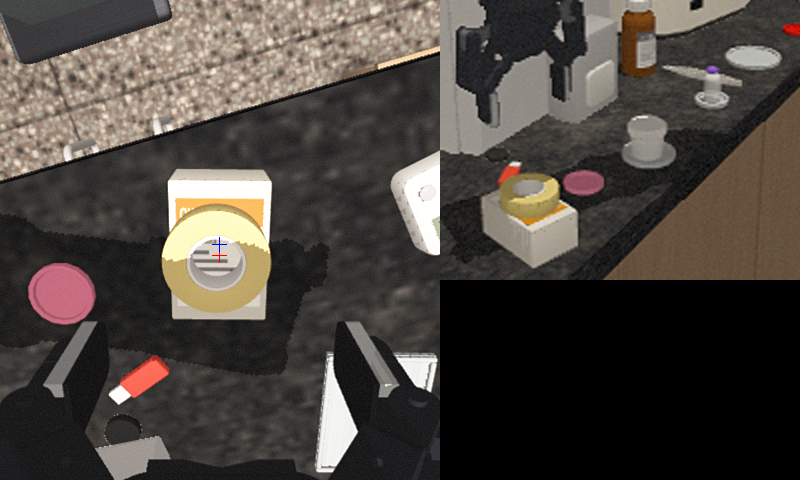

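Pot upright in the medium tray, vial fine. Tape centred at (216,258) against the TCP at (219,255). Small shift, then descend.

{"name": "arm_command", "arguments": {
  "moves": [
    [-0.0015,-0.0015,0.03,0],
    [0,0,0.035,0],
    [0,0,0.025,0],
    [0,0,0.009,0],
    [0,0,0,0],
    [0,0,0,0]
  ]
}}

```text
time_s: 19.3
position: [452.7, 210.9, 46.5]
eef_rot: [0.436, 3.111, 0.001]
force: [0.0, -0.0, 1.0]
grip_width: 81.3
finger_force: 0.0
```

{"name": "arm_command", "arguments": {
  "moves": [
    [0,0,0.001,0],
    [0,0,0,0],
    [0,0,0,0],
    [0,0,0,0],
    [0,0,0,0],
    [0,0,0,0]
  ],
  "fingers": 0.6,
  "squeeze": 30
}}

```text
time_s: 19.9
position: [453.0, 211.2, 46.0]
eef_rot: [0.435, 3.109, 0.001]
force: [-0.6, -1.1, 5.3]
grip_width: 60.3
finger_force: 31.6
```

Run:
```python
from h import *
i=np.load("w4.npy",allow_pickle=True).item()
print("large",p2w(i,(74,322.5),7).round(1), "small",p2w(i,(315,240),7).round(1))
im=cv2.imread("pics/top0.png")
for col in (400,410,420,430,440,450):
    c=im[190:262,col].max(1).astype(int); r=190+max(k for k in range(60) if c[k]>140)
    print(col,r,[p2w("top",(col,r),z)[:2].round() for z in(60,100,150)])
```

```text
large [ 450.2 -371.4    7. ] small [ 438.4 -198.3    7. ]Traceback (most recent call last):
  File "<stdin>", line 6, in <module>
ValueError: max() iterable argument is empty
```

{"name": "arm_command", "arguments": {
  "moves": [
    [0,0,-0.005,0],
    [0,0,-0.015,0],
    [0,0,-0.03,0],
    [0,0,-0.04,0],
    [0,0,-0.01,0],
    [0,0,0,0]
  ]
}}

```text
time_s: 20.5
position: [453.2, 211.5, 146.7]
eef_rot: [0.435, 3.108, 0.003]
force: [0.3, -1.2, -1.0]
grip_width: 60.0
finger_force: 32.9
```

{"name": "arm_command", "arguments": {
  "moves": [
    [-0.008,-0.041,0,0],
    [-0.008,-0.041,0,0],
    [-0.008,-0.041,0,0],
    [-0.011,-0.04,0,0],
    [-0.011,-0.04,0,0],
    [-0.011,-0.04,0,0],
    [-0.011,-0.04,0,0]
  ]
}}

```text
time_s: 21.2
position: [439.0, -81.7, 143.7]
eef_rot: [-0.435, -3.11, -0.0]
force: [1.1, 0.6, -1.2]
grip_width: 60.0
finger_force: 32.9
```

{"name": "arm_command", "arguments": {
  "moves": [
    [-0.011,-0.04,0,0],
    [-0.011,-0.04,0,0],
    [-0.012,-0.04,0,0],
    [-0.013,-0.04,0,0],
    [-0.013,-0.04,0,0],
    [-0.014,-0.039,0,0],
    [-0.012,-0.039,0,0],
    [0,0,0,0]
  ]
}}

```text
time_s: 22.0
position: [444.0, -377.2, 142.0]
eef_rot: [-0.449, -3.107, 0.002]
force: [-0.5, 0.2, -0.8]
grip_width: 60.0
finger_force: 33.0
```

Run:
```python
from h import *
S=telemetry.sense(); print(S["position"],S["grip_width"],S["finger_force"]); i=optics.camera_info("wrist")
im=optics.camera("wrist")[:,:,::-1].copy()
p=w2p(i,(*S["position"][:2],7)); print(p); cv2.drawMarker(im,tuple(int(v) for v in p),(0,0,255),0,14)
cv2.imwrite("pics/w9.png",im); np.save("w9.npy",i,allow_pickle=True)
```

```text
[ 444.04434129 -377.2327315   142.00688269] 60.04937575268257 32.95092368731275
[319.3732977  227.21138396]
```

View pics/w9.png

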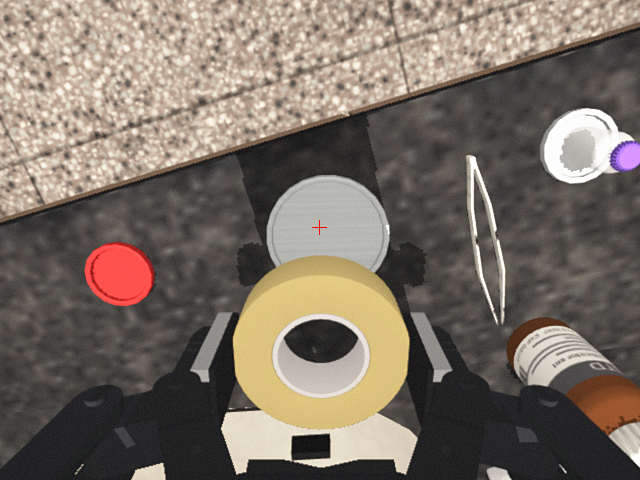

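Large tray centred at about (328,233), TCP projection at (319,227). Correct by tool x −4, y +6 mm and lower.

{"name": "arm_command", "arguments": {
  "moves": [
    [-0.0042,0.006,0.02,0],
    [0,0,0.035,0],
    [0,0,0.035,0],
    [0,0,0.025,0],
    [0,0,0.01,0],
    [0,0,0.005,0],
    [0,0,0,0],
    [0,0,0,0]
  ]
}}

```text
time_s: 22.85
position: [452.9, -366.1, 15.9]
eef_rot: [0.434, 3.11, -0.001]
force: [0.2, 0.4, -0.7]
grip_width: 60.0
finger_force: 33.0
```

{"name": "arm_command", "arguments": {
  "moves": [
    [0,0,0.002,0],
    [0,0,0.001,0],
    [0,0,0,0]
  ]
}}

```text
time_s: 23.15
position: [452.2, -366.3, 12.1]
eef_rot: [0.435, 3.111, -0.001]
force: [0.2, -0.8, -1.2]
grip_width: 59.8
finger_force: 33.0
```

{"name": "arm_command", "arguments": {
  "moves": [
    [0.001,-0.0055,0,0],
    [0,0,0,0],
    [0,0,0,0]
  ]
}}

```text
time_s: 23.45
position: [449.5, -371.4, 11.8]
eef_rot: [-0.436, -3.111, -0.0]
force: [-0.3, 0.5, -1.4]
grip_width: 60.0
finger_force: 33.0
```

Run:
```python
from h import *
S=telemetry.sense(); print(S["position"]); i=optics.camera_info("wrist")
a=optics.camera("wrist")[:,:,::-1][170:470,150:490].copy()
b=cv2.resize(optics.camera("side")[:,:,::-1][200:290,340:450],(440,360),interpolation=cv2.INTER_CUBIC)
th=np.linspace(0,6.28,60)
for r in (39,43):
  for t in th:
    p=w2p(i,(450.2+r*np.cos(t),-371.4+r*np.sin(t),7)); cv2.circle(a,(int(p[0]-150),int(p[1]-170)),1,(0,0,255),-1)
c=np.zeros((360,780,3),np.uint8); c[:300,:340]=a; c[:,340:]=b; cv2.imwrite("pics/w10.png",c)
```

```text
[ 449.53252859 -371.41263083   11.76860736]
```

View pics/w10.png

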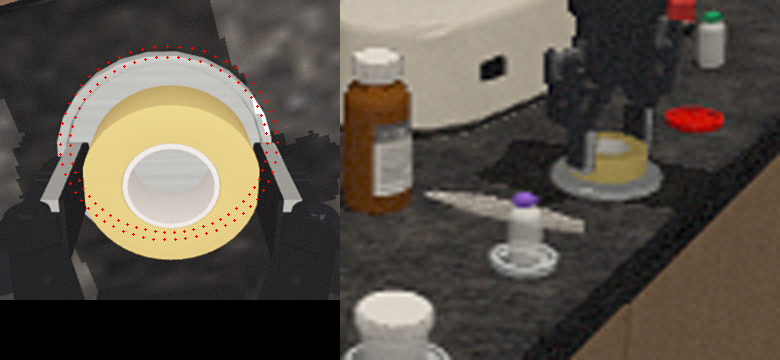

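The tray sits about 4 px left of and 5 px below the overlay, so nudge 2 to 3 mm and set down.

{"name": "arm_command", "arguments": {
  "moves": [
    [-0.002,-0.0025,0,0],
    [0,0,0.003,0],
    [0,0,0.002,0],
    [0,0,0.0015,0],
    [0,0,0,0],
    [0,0,0,0]
  ]
}}

```text
time_s: 24.15
position: [450.9, -373.9, 5.2]
eef_rot: [-0.435, -3.111, -0.0]
force: [-0.6, 0.3, -0.8]
grip_width: 59.8
finger_force: 33.0
```

{"name": "arm_command", "arguments": {
  "moves": [
    [0,0,0.001,0],
    [0,0,0,0]
  ]
}}

```text
time_s: 24.35
position: [450.9, -374.0, 4.2]
eef_rot: [-0.435, -3.111, 0.0]
force: [-0.4, 0.3, -1.3]
grip_width: 60.2
finger_force: 33.0
```

{"name": "arm_command", "arguments": {
  "moves": [
    [0,0,0.001,0],
    [0,0,0.0005,0],
    [0,0,0,0]
  ]
}}

```text
time_s: 24.65
position: [451.0, -374.1, 4.1]
eef_rot: [0.435, 3.111, -0.002]
force: [-3.7, 2.0, 12.4]
grip_width: 59.9
finger_force: 34.1
```

{"name": "arm_command", "arguments": {
  "moves": [
    [0,0,0,0],
    [0,0,0,0],
    [0,0,0,0],
    [0,0,0,0],
    [0,0,0,0]
  ],
  "fingers": 0.95
}}

```text
time_s: 25.15
position: [451.0, -374.0, 2.6]
eef_rot: [-0.435, -3.111, -0.0]
force: [-0.6, -0.1, -0.2]
grip_width: 81.0
finger_force: 0.0
```

{"name": "arm_command", "arguments": {
  "moves": [
    [0,0,-0.01,0],
    [0,0,-0.03,0],
    [0,0,-0.04,0],
    [0,0,-0.04,0],
    [0,0,-0.02,0],
    [0,0,0,0]
  ]
}}

```text
time_s: 25.75
position: [452.8, -374.4, 146.8]
eef_rot: [0.434, 3.106, -0.004]
force: [-0.6, 0.2, -0.2]
grip_width: 80.8
finger_force: 0.0
```

{"name": "arm_command", "arguments": {
  "moves": [
    [0.013,0.04,0,0],
    [0.013,0.04,0,0],
    [0.013,0.04,0,0],
    [0.011,0.04,0,0],
    [0.011,0.04,0,0],
    [0.011,0.04,0,0],
    [0.011,0.04,0,0],
    [0.011,0.04,0,0]
  ]
}}

```text
time_s: 26.55
position: [447.6, -39.1, 142.5]
eef_rot: [-0.435, -3.111, 0.0]
force: [0.3, 0.3, 0.3]
grip_width: 81.5
finger_force: 0.0
```

{"name": "arm_command", "arguments": {
  "moves": [
    [0.011,0.041,0,0],
    [0.011,0.041,0,0],
    [0.0105,0.041,0,0],
    [0.0105,0.041,0,0],
    [0.0105,0.041,0,0],
    [0.01,0.04,0,0],
    [0,0,0,0],
    [0,0,0,0]
  ]
}}

```text
time_s: 27.35
position: [453.6, 213.2, 142.3]
eef_rot: [-0.43, -3.111, 0.001]
force: [-0.1, -0.7, -0.6]
grip_width: 80.8
finger_force: 0.0
```

Run:
```python
from h import *
S=telemetry.sense(); print(S["position"],S["grip_width"],S["joint_pos"].round(2)); i=optics.camera_info("wrist")
im=optics.camera("wrist")[:,:,::-1].copy()
p=w2p(i,(*S["position"][:2],45)); print(p); cv2.drawMarker(im,tuple(int(v) for v in p),(255,0,0),0,14)
a=cv2.resize(optics.camera("side")[:,:,::-1][200:340,320:450],None,fx=2,fy=2,interpolation=cv2.INTER_CUBIC)
c=np.zeros((480,790,3),np.uint8); c[:,:530]=im[:,110:]; c[:280,530:]=a; cv2.imwrite("pics/w11.png",c); np.save("w11.npy",i,allow_pickle=True)
```

```text
[453.6271641  213.22194139 142.31543496] 80.84543628605056 [ 0.12  0.54 -0.91  1.94  0.54  0.92  0.23]
[318.97218512 244.52523301]
```

View pics/w11.png

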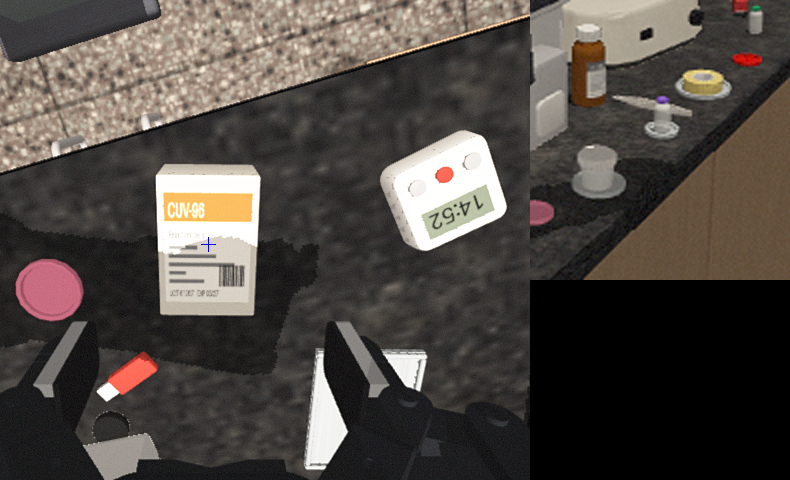

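Vial, pot and tape all sit upright in their trays. The carton top is centred at about (208,243) against the TCP at (209,244), with its edges parallel to the fingers. Descend and grip.

{"name": "arm_command", "arguments": {
  "moves": [
    [0,0,0.03,0],
    [0,0,0.035,0],
    [0,0,0.035,0],
    [0,0,0.02,0],
    [0,0,0.01,0],
    [0,0,0,0],
    [0,0,0,0]
  ]
}}

```text
time_s: 28.15
position: [455.0, 212.1, 13.5]
eef_rot: [0.437, 3.11, 0.0]
force: [-0.5, -0.1, 0.8]
grip_width: 80.9
finger_force: 0.0
```

{"name": "arm_command", "arguments": {
  "moves": [
    [0,0,0,0],
    [0,0,0,0],
    [0,0,0,0],
    [0,0,0,0],
    [0,0,0,0],
    [0,0,0,0]
  ],
  "fingers": 0.58,
  "squeeze": 45
}}

```text
time_s: 28.75
position: [455.2, 212.5, 14.0]
eef_rot: [0.435, 3.109, 0.001]
force: [-0.4, -1.3, 5.0]
grip_width: 59.3
finger_force: 48.1
```

{"name": "arm_command", "arguments": {
  "moves": [
    [0,0,-0.005,0],
    [0,0,-0.015,0],
    [0,0,-0.02,0],
    [0,0,-0.03,0],
    [0,0,0,0],
    [0,0,0,0]
  ]
}}

```text
time_s: 29.35
position: [454.9, 212.4, 83.5]
eef_rot: [0.436, 3.11, 0.001]
force: [0.3, 0.3, -0.9]
grip_width: 59.1
finger_force: 49.0
```

Run:
```python
from h import *
i=np.load("w11.npy",allow_pickle=True).item()
im=cv2.imread("pics/w11.png")
g=cv2.cvtColor(im,cv2.COLOR_BGR2GRAY)
# left edge: first bright col per row ; near edge: first bright row per col ; right edge: last bright col
L=[]
for r in range(360,460,8):
    k=np.where(g[r,295:335]>140)[0]; 
    if len(k): L.append((295+k[0]+110,r))
N=[]
for c in list(range(322,328))+list(range(365,424,6)):
    k=np.where(g[335:370,c]>140)[0]
    if len(k): N.append((c+110,335+k[0]))
Rr=[]
for r in range(356,376,3):
    k=np.where(g[r,400:440]>140)[0]
    if len(k): Rr.append((400+k[-1]+110,r))
print(L,N,Rr)
W=lambda A:np.array([p2w(i,p,8)[:2] for p in A])
def line(A,):
    vx,vy,x,y=cv2.fitLine(W(A).astype(np.float32),cv2.DIST_HUBER,0,.01,.01).ravel(); return np.degrees(np.arctan2(vy,vx)),(x,y)
for A in (L,N,Rr): print(line(A))
w=optics.camera_info("wrist");
```

```text
[(np.int64(427), 360), (np.int64(426), 368), (np.int64(425), 376), (np.int64(424), 384), (np.int64(422), 392), (np.int64(421), 400), (np.int64(420), 408), (np.int64(419), 416), (np.int64(420), 424), (np.int64(419), 432), (np.int64(417), 440), (np.int64(416), 448), (np.int64(415), 456)] [(432, np.int64(351)), (433, np.int64(351)), (493, np.int64(351)), (499, np.int64(351)), (505, np.int64(352)), (511, np.int64(352)), (517, np.int64(354)), (523, np.int64(351)), (529, np.int64(352))] [(np.int64(536), 356), (np.int64(535), 359), (np.int64(535), 362), (np.int64(535), 365), (np.int64(534), 368), (np.int64(533), 371), (np.int64(533), 374)]
(np.float32(-17.111506), (np.float32(619.4652), np.float32(251.3076)))
(np.float32(73.50768), (np.float32(584.89496), np.float32(313.93747)))
(np.float32(-14.627032), (np.float32(605.601), np.float32(343.1552)))
```

{"name": "arm_command", "arguments": {
  "moves": [
    [-0.0258,0.0208,0,0.006],
    [-0.0258,0.0208,0,0.006],
    [-0.0258,0.0208,0,0],
    [-0.0258,0.0208,0,0],
    [0,0,0,0]
  ]
}}

```text
time_s: 29.85
position: [579.9, 264.1, 81.1]
eef_rot: [0.457, 3.108, 0.002]
force: [-0.9, 0.1, -1.6]
grip_width: 59.3
finger_force: 49.1
```

Run:
```python
from h import *
S=telemetry.sense(); print(S["position"],S["joint_pos"].round(2),S["joint_efforts"].round(1))
```

```text
[579.9296836  264.09443357  81.08911532] [-0.01  0.78 -0.8   1.65  0.64  1.    0.24] [ -0.7 -66.8 -13.3 -20.6   0.1   0.2   0.4]
```

Run:
```python
from h import *
t=optics.camera("top")[:,:,::-1]; o=cv2.imread("pics/top0.png")
d=(cv2.absdiff(t,o).max(2)>40)&(np.arange(640)[None]<400)
h=cv2.cvtColor(t,cv2.COLOR_BGR2HSV); ol=(h[...,0]>22)&(h[...,0]<45)&(h[...,1]>90)&d
for r in range(170,330,8):
    a=np.where(d[r])[0]; b=np.where(ol[r])[0]; print(r,(a.min(),a.max()) if len(a) else None,(b.min(),b.max()) if len(b) else None)
for P in [(520,130,430),(520,130,0),(520,-190,430)]: print(P,w2p("top",P))
```

```text
170 None None
178 None None
186 (np.int64(156), np.int64(169)) (np.int64(158), np.int64(165))
194 (np.int64(152), np.int64(208)) (np.int64(157), np.int64(174))
202 (np.int64(147), np.int64(215)) (np.int64(152), np.int64(153))
210 (np.int64(141), np.int64(212)) (np.int64(143), np.int64(200))
218 (np.int64(144), np.int64(209)) (np.int64(147), np.int64(203))
226 (np.int64(155), np.int64(207)) (np.int64(194), np.int64(207))
234 (np.int64(170), np.int64(259)) (np.int64(194), np.int64(200))
242 (np.int64(192), np.int64(251)) (np.int64(200), np.int64(250))
250 (np.int64(200), np.int64(235)) (np.int64(201), np.int64(233))
258 (np.int64(210), np.int64(296)) (np.int64(222), np.int64(261))
266 (np.int64(205), np.int64(297)) (np.int64(219), np.int64(296))
274 (np.int64(205), np.int64(399)) (np.int64(226), np.int64(399))
282 (np.int64(209), np.int64(302)) (np.int64(260), np.int64(302))
290 (np.int64(254), np.int64(304)) (np.int64(257), np.int64(290))
298 (np.int64(235), np.int64(302)) (np.int64(268), np.int64(302))
306 (np.int64(238), np.int64(307)) (np.int64(265), np.int64(304))
314 (np.int64(240), np.int64(299)) (np.int64(265), np.int64(295))
322 (np.int64(243), np.int64(298)) (np.int64(283), np.int64(287))
(520, 130, 430) [222.8319455  235.13827594]
(520, 130, 0) [245.88125323 249.23718132]
(520, -190, 430) [361.43560545 238.74085335]
```

{"name": "arm_command", "arguments": {
  "moves": [
    [0,0,-0.02,-0.145],
    [0,0,-0.02,-0.145],
    [0,0,0,-0.145],
    [0,0,0,-0.145],
    [0,0,0,0]
  ]
}}

```text
time_s: 30.4
position: [575.7, 262.4, 121.8]
eef_rot: [0.458, -3.106, 0.002]
force: [0.1, -0.3, -1.8]
grip_width: 58.9
finger_force: 49.2
```

Run:
```python
from h import *
S=telemetry.sense(); print(S["position"],S["joint_pos"].round(3),S["joint_efforts"].round(1))
```

```text
[575.72571814 262.36840483 121.79889338] [ 0.069  0.784 -0.984  1.615  0.705  1.137  0.771] [ -0.  -66.4 -16.4 -19.7   0.3   0.2   1.8]
```

{"name": "arm_command", "arguments": {
  "moves": [
    [0,0,0,0.145],
    [0,0,0,0.145],
    [0,0,0,0.145],
    [0,0,0,0.145],
    [0,0,0,0.145],
    [0,0,0,0.145],
    [0,0,0,0.145],
    [0,0,0,0.145]
  ]
}}

```text
time_s: 31.2
position: [575.9, 262.9, 122.2]
eef_rot: [-1.338, -2.842, 0.002]
force: [0.5, 0.2, -1.9]
grip_width: 59.2
finger_force: 49.2
```

Run:
```python
from h import *
S=telemetry.sense(); print(S["position"],S["joint_pos"].round(3),S["joint_efforts"].round(1))
```

```text
[575.93279595 262.85073337 122.22565568] [-0.073  0.688 -0.682  1.617  0.49   1.016 -0.217] [  1.4 -65.8 -11.2 -21.2   0.5   0.2   2. ]
```

{"name": "arm_command", "arguments": {
  "moves": [
    [0,0,0,0.145],
    [0,0,0,0.145],
    [0,0,0,0.145],
    [0,0,0,0.145],
    [0,0,0,0.145],
    [0,0,0,0.145],
    [0,0,0,0.145],
    [0,0,0,0.145]
  ]
}}

```text
time_s: 32.0
position: [575.9, 262.9, 122.3]
eef_rot: [-2.677, -1.643, 0.002]
force: [0.1, -0.1, -1.4]
grip_width: 59.5
finger_force: 49.2
```

{"name": "arm_command", "arguments": {
  "moves": [
    [0,0,0,0.145],
    [0,0,0,0.145],
    [0,0,0,0.145],
    [0,0,0,0.145],
    [0,0,0,0.145],
    [0,0,0,0.145],
    [0,0,0,0.145],
    [0,0,0,0]
  ]
}}

```text
time_s: 32.8
position: [576.0, 263.2, 122.4]
eef_rot: [3.138, 0.143, -0.001]
force: [0.5, 0.3, -1.1]
grip_width: 59.3
finger_force: 49.2
```

Run:
```python
from h import *
S=telemetry.sense(); R=cv2.Rodrigues(S["eef_rot"])[0]
print(S["position"],S["joint_pos"].round(3),S["joint_efforts"].round(1),"yaw",np.degrees(np.arctan2(R[1,0],R[0,0])))
```

```text
[575.97574458 263.17630077 122.42938378] [-0.419  0.612 -0.079  1.621  0.058  0.911 -2.   ] [ -0.1 -66.8   0.4 -22.2  -0.3  -0.   -1.7] yaw 5.214976951476383
```

{"name": "arm_command", "arguments": {
  "moves": [
    [0,0,0,0.13],
    [0,0,0,0.13],
    [0,0,0,0.12],
    [0.0165,-0.0144,0,0],
    [0.0165,-0.0144,0,0],
    [0.0165,-0.0144,0,0],
    [0,0,0,0],
    [0,0,0,0]
  ]
}}

```text
time_s: 33.6
position: [635.8, 290.6, 122.0]
eef_rot: [3.11, -0.442, -0.002]
force: [-0.5, -0.2, -1.6]
grip_width: 59.3
finger_force: 49.2
```

Run:
```python
from h import *
S=telemetry.sense(); R=cv2.Rodrigues(S["eef_rot"])[0]; i=optics.camera_info("wrist")
im=optics.camera("wrist")[:,:,::-1]; cv2.imwrite("pics/w12.png",im); np.save("w12.npy",i,allow_pickle=True)
print(S["position"],S["joint_pos"].round(3),"yaw",np.degrees(np.arctan2(R[1,0],R[0,0])))
g=cv2.cvtColor(im,cv2.COLOR_BGR2GRAY); T=np.array([637,290])
for n,(a,b) in {"corn":(57,42),"corn2":(57,-42),"c":(0,0)}.items():
    u=np.array([.958,-.286]);v=np.array([.286,.958]); P=T+a*u+b*v; print(n,w2p(i,(*P,8)))
# far edge (+u) profile: along u at several v ; side edges at u=40..52
def prof(f,rng): 
    vals=[]
    for s in rng:
        p=w2p(i,(*f(s),8)); x,y=int(round(p[0])),int(round(p[1])); vals.append(int(g[y,x]) if 0<=x<640 and 0<=y<480 else -1)
    return vals
for b in(-25,0,25): print("u45..72 @v",b,prof(lambda s:T+s*u+b*v,range(45,73,1)))
for a in(40,50): print("v30..54 @u",a,prof(lambda s:T+a*u+s*v,range(30,55))); print("v-30..-54",prof(lambda s:T+a*u-s*v,range(30,55)))
```

```text
[635.84074218 290.60032732 121.95235856] [-0.478  0.707  0.026  1.423 -0.02   1.014 -2.3  ] yaw -16.172622634089073
corn [253.37038053 142.43363816]
corn2 [393.7149554 143.5761648]
c [322.67670156 233.89967992]
u45..72 @v -25 [197, 195, 198, 195, 195, 197, 196, 198, 198, 195, 188, 171, 199, 206, 178, 45, 33, 33, 40, 40, 41, 50, 46, 46, 48, 46, 52, 55]
u45..72 @v 0 [186, 194, 192, 193, 191, 191, 195, 194, 191, 195, 161, 173, 201, 199, 182, 61, 43, 48, 49, 54, 52, 54, 53, 42, 45, 48, 43, 45]
u45..72 @v 25 [190, 192, 191, 193, 191, 188, 189, 188, 193, 193, 176, 187, 199, 203, 168, 95, 47, 57, 54, 57, 55, 56, 51, 49, 45, 43, 39, 41]
v30..54 @u 40 [180, 186, 192, 192, 193, 191, 190, 188, 162, 187, 192, 190, 162, 43, 49, 42, 47, 43, 52, 49, 47, 41, 39, 42, 45]
v-30..-54 [190, 194, 194, 195, 190, 187, 188, 190, 165, 186, 190, 184, 70, 44, 40, 36, 36, 41, 36, 39, 38, 33, 43, 42, 42]
v30..54 @u 50 [186, 186, 191, 192, 190, 192, 192, 189, 180, 172, 189, 187, 153, 27, 39, 40, 43, 38, 42, 48, 37, 43, 48, 46, 46]
v-30..-54 [189, 198, 198, 193, 189, 191, 192, 184, 160, 189, 193, 185, 77, 37, 46, 47, 38, 49, 49, 44, 48, 45, 49, 49, 48]
```

{"name": "arm_command", "arguments": {
  "moves": [
    [0.0015,0,0.02,0.005],
    [0,0,0.03,0],
    [0,0,0.025,0],
    [0,0,0.015,0],
    [0,0,0.008,0],
    [0,0,0,0],
    [0,0,0,0]
  ]
}}

```text
time_s: 34.35
position: [638.5, 290.7, 25.9]
eef_rot: [-3.108, 0.451, -0.002]
force: [1.1, 0.3, -1.9]
grip_width: 59.5
finger_force: 49.2
```

Run:
```python
from h import *
S=telemetry.sense(); i=optics.camera_info("wrist")
im=optics.camera("wrist")[:,:,::-1]; cv2.imwrite("pics/w13.png",im); g=cv2.cvtColor(im,cv2.COLOR_BGR2GRAY)
print(S["position"],S["force"])
T=S["position"][:2]; u=np.array([.958,-.286]);v=np.array([.286,.958])
def prof(f,rng,z): 
    o=[]
    for s in rng:
        x,y=np.round(w2p(i,(*f(s),z))).astype(int); o.append(int(g[y,x]) if 0<=x<640 and 0<=y<480 else -1)
    return o
zb=S["position"][2]-14
for b in(-20,0,20): print("boxtop u35..60",prof(lambda s:T+s*u+b*v,range(35,60),zb+45)); print("tray u45..68",prof(lambda s:T+s*u+b*v,range(45,69),8))
```

```text
[638.54613475 290.73177004  25.91440308] [ 1.14550673  0.29877946 -1.86687752]
boxtop u35..60 [232, 231, 231, 233, 233, 232, 230, 232, 234, 209, 208, 205, 205, 208, 202, 202, 205, 205, 203, 198, 197, 198, 199, 201, 203]
tray u45..68 [198, 195, 197, 199, 197, 194, 193, 193, 197, 169, 194, 205, 197, 175, 55, 46, 46, 48, 40, 43, 39, 43, 44, 47]
boxtop u35..60 [230, 233, 233, 229, 232, 231, 230, 233, 237, 207, 207, 207, 208, 206, 207, 205, 201, 203, 201, 199, 197, 195, 196, 198, 197]
tray u45..68 [197, 195, 196, 194, 196, 195, 195, 196, 196, 166, 192, 203, 202, 189, 45, 47, 48, 54, 60, 64, 60, 56, 54, 50]
boxtop u35..60 [229, 229, 230, 229, 230, 233, 231, 231, 234, 209, 208, 209, 205, 208, 207, 206, 201, 201, 202, 196, 189, 191, 183, 184, 184]
tray u45..68 [200, 196, 199, 198, 199, 200, 196, 198, 200, 168, 192, 201, 196, 189, 78, 58, 57, 61, 60, 60, 53, 49, 54, 50]
```

{"name": "arm_command", "arguments": {
  "moves": [
    [0.003,0,0,0],
    [0,0,0.003,0],
    [0,0,0.002,0],
    [0,0,0.001,0],
    [0,0,0,0],
    [0,0,0,0]
  ]
}}

```text
time_s: 35.0
position: [640.7, 289.7, 18.7]
eef_rot: [3.109, -0.451, -0.0]
force: [0.5, -0.6, -1.0]
grip_width: 59.3
finger_force: 49.2
```

{"name": "arm_command", "arguments": {
  "moves": [
    [0,0,0.001,0],
    [0,0,0,0]
  ]
}}

```text
time_s: 35.2
position: [641.0, 289.7, 18.1]
eef_rot: [-3.109, 0.451, -0.001]
force: [-1.3, 0.2, 0.6]
grip_width: 59.7
finger_force: 49.4
```

{"name": "arm_command", "arguments": {
  "moves": [
    [0,0,0.001,0],
    [0,0,0,0]
  ]
}}

```text
time_s: 35.4
position: [641.0, 289.7, 18.1]
eef_rot: [-3.109, 0.451, -0.001]
force: [-3.4, -0.8, 8.0]
grip_width: 59.4
finger_force: 50.2
```

{"name": "arm_command", "arguments": {
  "moves": [
    [0,0,0,0],
    [0,0,0,0],
    [0,0,0,0],
    [0,0,0,0],
    [0,0,0,0]
  ],
  "fingers": 0.95
}}

```text
time_s: 35.9
position: [640.8, 289.6, 16.6]
eef_rot: [3.109, -0.451, -0.0]
force: [0.1, -0.6, 0.3]
grip_width: 81.1
finger_force: 0.0
```

{"name": "arm_command", "arguments": {
  "moves": [
    [0,0,-0.01,0],
    [0,0,-0.03,0],
    [0,0,-0.04,0],
    [0,0,-0.04,0],
    [0,0,-0.02,0],
    [0,0,0,0],
    [0,0,0,0]
  ]
}}

```text
time_s: 36.6
position: [640.8, 289.7, 157.5]
eef_rot: [-3.108, 0.451, -0.001]
force: [0.2, -0.0, -0.5]
grip_width: 81.1
finger_force: 0.0
```

Run:
```python
from h import *
S=telemetry.sense(); i=optics.camera_info("wrist")
im=optics.camera("wrist")[:,:,::-1]; g=cv2.cvtColor(im,cv2.COLOR_BGR2GRAY); cv2.imwrite("pics/w14.png",im)
T=S["position"][:2]; u=np.array([.958,-.286]);v=np.array([.286,.958]); print(S["position"],S["grip_width"])
def prof(f,rng,z): 
    o=[]
    for s in rng:
        x,y=np.round(w2p(i,(*f(s),z))).astype(int); o.append(int(g[y,x]) if 0<=x<640 and 0<=y<480 else -1)
    return o
for b in(-20,20): print("top +u",prof(lambda s:T+s*u+b*v,range(38,52),49)); print("top -u",prof(lambda s:T-s*u+b*v,range(38,52),49)); print("tray+u",prof(lambda s:T+s*u+b*v,range(45,66),8))
for a in(-20,20): print("top +v",prof(lambda s:T+a*u+s*v,range(24,40),49)); print("top -v",prof(lambda s:T+a*u-s*v,range(24,40),49))
for a in(45,50): print("tray +v",prof(lambda s:T+a*u+s*v,range(35,50),8)); print("tray -v",prof(lambda s:T+a*u-s*v,range(35,50),8))
# other objects: change vs start in side view
s=optics.camera("side")[:,:,::-1]; cv2.imwrite("pics/s14.png",s); o=cv2.imread("pics/side0.png")
d=cv2.absdiff(s,o).max(2)>50
for n,p in {"bottle":(349,232),"timer":(237,370)}.items(): print(n,int(d[p[1]-18:p[1]+18,p[0]-16:p[0]+16].sum()))
h=cv2.cvtColor(s,cv2.COLOR_BGR2HSV)
pur=(h[...,0]>120)&(h[...,0]<150)&(h[...,1]>90); pur[:200]=0; print("purple",np.argwhere(pur).mean(0)[::-1],"expect",w2p("side",(438.5,-198.5,52)))
yel=(h[...,0]>18)&(h[...,0]<32)&(h[...,1]>70)&(h[...,2]>130); yel[:225]=0; yel[270:]=0; yel[:,:380]=0; print("yellow",np.argwhere(yel).mean(0)[::-1],yel.sum(),"expect",w2p("side",(450,-374,12)))
```

```text
[640.80587292 289.6658639  157.4620004 ] 81.0746734318278
top +u [232, 232, 231, 231, 233, 232, 224, 204, 205, 205, 200, 201, 199, 201]
top -u [255, 255, 255, 255, 255, 255, 255, 255, 165, 77, 85, 81, 78, 80]
tray+u [198, 201, 198, 197, 199, 199, 176, 174, 203, 215, 200, 134, 43, 47, 44, 41, 39, 35, 43, 41, 49]
top +u [231, 232, 229, 232, 231, 234, 228, 209, 205, 206, 201, 197, 200, 198]
top -u [255, 255, 255, 255, 255, 255, 255, 255, 255, 98, 95, 87, 81, 73]
tray+u [189, 191, 193, 194, 197, 198, 190, 179, 205, 215, 186, 130, 48, 51, 52, 65, 57, 58, 56, 52, 50]
top +v [255, 255, 255, 255, 255, 255, 255, 253, 255, 255, 255, 255, 143, 78, 84, 88]
top -v [244, 239, 228, 227, 232, 203, 193, 195, 195, 180, 187, 201, 196, 56, 48, 47]
top +v [222, 149, 149, 169, 234, 232, 229, 251, 255, 255, 255, 255, 96, 63, 77, 85]
top -v [146, 190, 230, 232, 232, 198, 188, 195, 200, 173, 192, 197, 198, 45, 44, 49]
tray +v [201, 196, 183, 174, 194, 196, 168, 61, 38, 43, 42, 43, 45, 45, 47]
tray -v [192, 196, 195, 175, 167, 193, 197, 135, 59, 46, 44, 39, 46, 54, 45]
tray +v [198, 194, 191, 181, 191, 196, 176, 38, 40, 43, 40, 36, 47, 49, 50]
tray -v [196, 197, 198, 192, 178, 189, 199, 160, 80, 36, 41, 42, 38, 46, 40]
bottle 0
timer 0
purple [324.78873239 308.87323944] expect [385.49759066 249.77686915]
yellow [406.05434783 241.08695652] 184 expect [406.20496651 241.64658154]
```

Run:
```python
from h import *
from station import order
s=cv2.imread("pics/s14.png"); h=cv2.cvtColor(s,cv2.COLOR_BGR2HSV)[235:265,370:400]
p=np.argwhere((h[...,0]>120)&(h[...,0]<150)&(h[...,1]>90)); m=p.mean(0)[::-1]+[370,235]; print(len(p),m)
if len(p) and np.hypot(*(m-[385.5,249.8]))<5: print(order.hand_in())
```

```text
20 [385.8  249.45]
the job is handed in; nothing more can be done
None
```

The job is handed in: I placed the vial, sample pot, tape roll and carton in that order, each upright in its own tray. The last camera check (about 37 s used, gripper clear) showed the vial, tape roll and carton in place and the bottle and timer unmoved; the pot was last seen upright in its tray before I moved the carton.

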